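Refit the tube wheel of a bench mixer and lock it with its R-clip

ROBOT

A 7-joint arm with a two-finger parallel gripper is mounted at the origin on a cart in front of the work surface, level with it; the furniture and walls round the work are solid. World frame = base frame: x ahead of the robot, y to its left, z up, the work surface at z = 0. Lengths are in m, angles in rad, forces in N, time in s.
With the tool pointing down it reaches from about 0.35 to 0.9 m from the base axis. Payload 7.2 kg.
Tool frame: the origin (TCP) lies at the very end of the fingers, on their centre line; the grasp point (between the pads) lies 19 mm behind it; z points along the fingers, x is the direction in which the jaws open and shut, and the axes are right-handed (so a half turn about z gives the same grasp; the last joint's range is limited). The gripper opens to 88 mm and grips with 3 to 60 N. Pads are 20 mm wide; open, the fingers measure 115 mm over their backs; the gripper's body (75 mm by 178 mm) begins 61 mm behind the grasp point.
Start: joints at [1.227, 0.411, -0.013, 1.596, 0.006, 1.134, -0.082], TCP at [0.17, -0.601, 0.223] pointing down, gripper open.
Joint ranges: [-2.95, 2.95], [-0.29, 1.99], [-1.47, 1.44], [0.14, 2.54], [-1.03, 4.17], [0.13, 1.85], [-2.86, 2.86]. Speed limits (rad/s): [2.39, 2.39, 3.01, 3.01, 3.14, 3.14, 3.14].

INTERFACE

Orientations are given as a 3x3 rotation matrix whose columns are the frame's x, y, z axes.
In Python, from cell import * gives the robot as it stands. The module is installed in compiled form; this text tells all that it offers.
- The arm moves only by the tool apply_moves, never from a script. Its argument "moves" is a list that holds one entry, the list of rows, each a list of 7 numbers: the shift along the world's x, y, z in units of 25 mm (1.0 is 25 mm), then the turn, a rotation vector about the world's x, y, z in units of 8 degrees (1.0 is 8 degrees), then the closure, from -1 (fully open) to 1 (shut). In form: [[[tx, ty, tz, ax, ay, az, gripper], ...]]. A call has 1 to 8 rows; each row shifts and turns the commanded pose from where the row before left it; what a row does not reach is not made up. A row lasts 1/10 s, in which the tool goes at most 50 mm and 8.59 degrees, less where a joint would pass 70% of its speed; a pose out of reach is approached as far as the arm can. A call is refused whole if a number of a shift passes 1 or a number of a turn 1, either way. A call with a gripper value outside its range is refused whole. The fingers move at their own pace and stop on an object; the grip force is fixed at half the most. Time passes only in rows, so rows that do not move let the fingers close. It gives the time, the measured TCP pose, the force and the opening at its end, in the units of the state.
- observe(): the state, without advancing time (a new reading comes with each control period).
- read_camera(name): name is "side" or "top" or "wrist"; returns a dict with "image" (400x640x3 uint8, blue, green, red), "fx", "fy", "cx", "cy" (pixels), "rvec" (rotation vector, rad) and "tvec" (3), from world to camera coordinates, as OpenCV has them; the wrist camera has in their place "mount" (4x4, takes a point from camera to tool coordinates, whose origin is the TCP and whose axes are the tool frame's). Camera axes: x right, y down, z forward; pixel columns grow to the right and rows downward; lengths in m; the calibration is good to about 2 mm. A picture is of the moment at which its call begins: read the wrist's pose just before it. There is no depth.
- close_job(): hands the job in, once; it reports no verdict.
The state is a dict: "time_s": time; "q": joint angles; "joint_velocities": joint speeds; "joint_efforts": joint torques, N m; "ee_pos": TCP position; "orientation": TCP orientation; "ft_force": force on the tool from outside, world axes, zero at the start; "ft_torque": the same for the moment, N m; "finger_gap": finger opening in m.
Only numpy, scipy, OpenCV 4.12 (cv2) and the standard library are available. Lean on these libraries where they do the work, as an engineer would, in place of code of your own. Each camera call takes 0.05 s, during which the arm holds its last target. There are 200 camera calls.

TASK

The tube wheel of the round mixer has come back from cleaning. Set it, boss up, over the mixer's spindle so that it lies flat on the flange and let go of it; then take the R-clip and push its straight leg through the cross-hole in the spindle until the bent leg has ridden over the spindle and closed round it, so the wheel cannot come off. The hole may not point exactly where you expect: feel for it and push gently, do not force the clip, and do not disturb the other things on the bench.

Things in the scene. Friction and masses are not known exactly. Their poses are not given: they have to be found in the camera images.
- mixer: The mixer: round off-white housing, 130 mm across, 55 mm high, fixed. Origin: centre of its underside, on the spindle's axis; z up; front (knob) at -x. Amid its top an upright steel spindle, 24 mm thick, top end at 121 mm over the bench, with a flange 50 mm across at its foot. The spindle turns by hand against the drag of its gearing (0.09 N m).
- flange_top (a point): Fixed point on the spindle's axis at the top of the flange (62 mm over the bench), where the wheel's underside must come to lie; the top of the boss is then 8 mm below the cross-hole's middle. Axes: the mixer's.
- cross_hole (a point): Fixed point on the spindle's axis, 108 mm over the bench, at the height of the level through cross-hole (6.5 mm wide, mouths slightly countersunk). Axes: the mixer's. The hole points roughly along x, but the spindle was left turned by an unmeasured angle of up to 0.8 rad either way. A leg tip caught in a mouth can turn the spindle true.
- tube_wheel: The tube wheel: grey disc 120 mm in diameter and 14 mm thick with twelve blind wells, and a boss 36 mm in diameter that rises to 38 mm over its underside; bore 27 mm right through; 250 g. Loose; starts flat on the bench, boss up. Origin: centre of its underside; z along the bore, up.
- wheel_boss (a point): Centre line of the wheel's boss, 26 mm over the wheel's underside (12 mm below the boss's top): take hold here.
- clip_eye (a point): Middle of the R-clip's long eye, where it is held. Clip: 5 mm steel wire, 95 mm long, 46 g, starts flat on the bench. x along the straight leg to its tip, y to the bent leg, z up as it lies. The eye is a double turn, 21 mm wide (y), 41 mm long, straight-sided over its middle 20 mm, 10 mm thick (bench to top). The straight leg's axis lies 8 mm to -y and 2.5 mm lower; its tip 74.5 mm ahead.
- clip_seat (a point): Point on the straight leg's axis, 26.5 mm behind its round tip, that coincides with cross_hole when the clip is home. Axes as clip_eye. The tip meets the spindle when this point is still 38 mm short, the bent leg begins to ride at about 21 mm, is widest at about 11 mm, then closes and draws the clip home.
- r_clip: The R-clip as a whole; origin at clip_seat, same axes.
- bent_leg (a joint): Angle by which the bent leg is sprung open about the eye, rad: 0 closed (as it lies, and when home), about 0.07 where it is widest over the spindle. Spring 2.4 N m/rad with a preload; riding over takes 5 to 13 N of push along the leg.
- beaker: Clear beaker, 72 mm across, 90 mm high; a bystander, loose, to be left where it is. Origin: centre of its underside.
- petri_dish: Petri dish, 89 mm across, 16 mm high; a bystander, loose, to be left where it is. Origin: centre of its underside.
- dropper_bottle: White dropper bottle, 31 mm across, 72 mm high; a bystander, loose, to be left where it is. Origin: centre of its underside.
- dropper_brown: Brown bottle with black cap, 29 mm across, 78 mm high; a bystander, loose, to be left where it is. Origin: centre of its underside.
- lying_tube: Capped blood tube lying on the bench, 16 mm thick, 76 mm long; a bystander, loose, to be left where it is. Origin: centre of its underside.

How it is judged:
On the way, in this order (a step that is already met when the one before it is completed fails the run):
1. the wheel lies on the flange, let go (horizontal distance between tube_wheel and flange_top below 0.003 m and z of tube_wheel in the frame of flange_top below 0.0025 m and angle between tube_wheel's own z axis and vertical below 0.05 rad and contact force between the fingers and tube_wheel below 0.05 N), for 0.2 s.
2. the clip's straight leg is in the cross-hole (distance between clip_seat and cross_hole below 0.028 m and z of clip_seat in the frame of cross_hole between -0.003 and 0.003 m), for 0.1 s.
At the end, for the whole second after the job is handed in: Wheel on the flange (bore within 3 mm of the axis, underside within 2.5 mm of the flange, tilt under 0.05 rad); clip_seat within 4 mm of cross_hole sideways, 3 mm in height, bent leg closed round the spindle (under 0.05 rad); both released and at rest (all of step 1 and horizontal distance between clip_seat and cross_hole below 0.004 m and z of clip_seat in the frame of cross_hole between -0.003 and 0.003 m and value of joint bent_leg below 0.05 rad and contact force between the fingers and r_clip below 0.05 N and linear speed of each of r_clip, tube_wheel below 0.02 m/s); the robot touches nothing.
It fails at once if the clip is forced: more than 25 N between clip and mixer (contact force between r_clip and mixer above 25 N).
It fails at once if a bystander is moved by more than 2 cm (distance of any of beaker, petri_dish, dropper_bottle, dropper_brown, lying_tube from where it was at the start of the episode above 0.02 m).
It also fails if it takes over 72 s, if anything falls off the work surface, if the arm or the gripper's body presses on something with over 40 N, if the wrist force passes 120 N, or if a joint passes its speed limit or range.

## Working session

There is one attempt and no reset: what is moved stays moved. The work goes in short steps, Python scripts to look and compute and a tool call to move; the robot and the scene stay as the last step left them, time stands still between calls to the robot, and variables do not carry over. Pictures are saved under pics/ and viewed, about 8 in all and at most 12, crops included, and the job is handed in when it is done.

Besides the shell and the picture viewer there is one more tool, called after "Request:" as name([rows], argument=value, ...), one row to a line, values as JSON. apply_moves: Moves the arm, as the interface text tells. Its arguments: {"type":"object","properties":{"moves":{"type":"array","items":{"type":"array","items":{"type":"array","items":{"type":"number"}}}}},"required":["moves"]}

```bash
mkdir -p pics; cat > h.py <<'E'
from cell import *
import numpy as np, cv2
def cam(n,rec=None):
    s=observe(); c=read_camera(n)
    K=np.array([[c['fx'],0,c['cx']],[0,c['fy'],c['cy']],[0,0,1.]])
    if 'mount' in c:
        T=np.eye(4);T[:3,:3]=np.array(s['orientation']);T[:3,3]=s['ee_pos'];M=T@np.array(c['mount'])
        R=M[:3,:3];C=M[:3,3]
    else:
        Rw=cv2.Rodrigues(np.array(c['rvec'],float))[0];R=Rw.T;C=-R@np.array(c['tvec'],float).ravel()
    return c['image'],K,R,C
def ray(K,R,C,u,v,z):
    d=R@np.linalg.inv(K)@np.array([u,v,1.]);return C+d*(z-C[2])/d[2]
def proj(K,R,C,P):
    p=K@(R.T@(np.array(P)-C));return p[:2]/p[2]
def save(n,f):
    im,K,R,C=cam(n);cv2.imwrite('pics/'+f+'.png',im);np.savez('pics/'+f+'.npz',im=im,K=K,R=R,C=C);return im,K,R,C
def load(f):
    d=np.load('pics/'+f+'.npz');return d['K'],d['R'],d['C']
E
python3 - <<'E'
from h import *
for n in('top','side'):
    im,K,R,C=save(n,n+'1');print(n,C.round(3),K[0,0],R[:,2].round(2))
E
```

```text
top [0.442 0.059 1.895] 514.4538050597424 [ 0.05  0.01 -1.  ]
side [0.017 1.076 0.603] 399.32234079575596 [ 0.41 -0.82 -0.41]
```

View pics/top1.png

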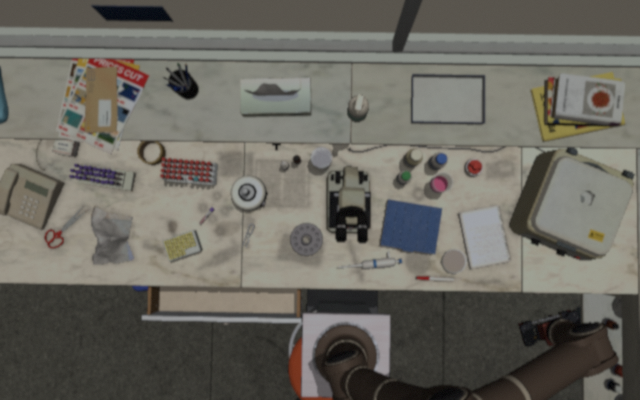

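View pics/side1.png

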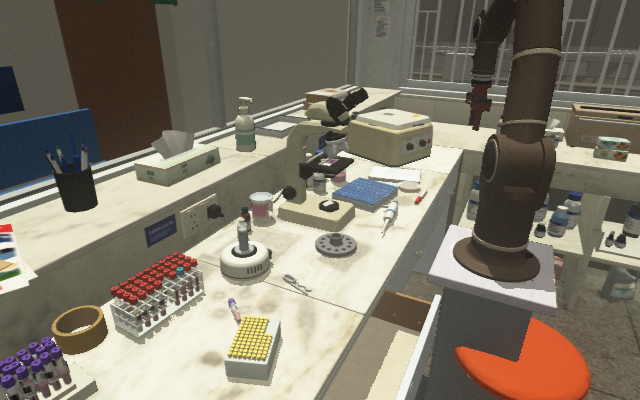

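The top view shows the mixer at about (249,194), the wheel at (306,239), the clip at (249,234) and bottles at (284,165) and (297,160). The side view agrees: mixer (245,260), wheel (336,244), clip (297,284).

```bash
python3 - <<'E'
from h import *
t=load('top1');s=load('side1')
print('mixer',ray(*t,249,194,.055),ray(*s,245,258,.055))
print('wheel',ray(*t,306,239,.03),ray(*s,336,241,.03))
print('clip',ray(*t,249,234,.005),ray(*s,297,284,.005))
print('tube',ray(*t,206,215,.01),'bott',ray(*t,284,165,.08),ray(*t,297,160,.08),'microscope',ray(*t,350,205,.05),ray(*t,328,232,.05))
print(observe()['orientation'])
im,K,R,C=cam('wrist');print(C,R[:,2],K)
E
```

```text
mixer [0.57878512 0.35765939 0.055     ] [0.56283134 0.39268083 0.055     ]
wheel [0.42104298 0.15099464 0.03      ] [0.41240533 0.16900941 0.03      ]
clip [0.43529815 0.36191192 0.005     ] [0.42760915 0.36741354 0.005     ]
tube [0.5020907  0.52092082 0.01      ] bott [0.68229895 0.23196508 0.08      ] [0.70094801 0.18618564 0.08      ] microscope [ 0.5459391  -0.00552394  0.05      ] [0.44770511 0.07170963 0.05      ]
[[ 2.72322782e-01 -9.62205844e-01 -4.64451515e-04]
 [-9.62204898e-01 -2.72323167e-01  1.35146567e-03]
 [-1.42686907e-03  7.88626322e-05 -9.99998979e-01]]
[ 0.248731   -0.57793919  0.38381857] [-0.28610637 -0.0788499  -0.95494808] [[330.83938256   0.         318.96395957]
 [  0.         330.83938256 202.92445273]
 [  0.           0.           1.        ]]
```

Request:
apply_moves([
  [[0.6,0.3,1,0,0,0,-1],[0.6,0.3,1,0,0,0,-1],[0.6,0.3,1,0,0,0,-1],[0.6,0.3,1,0,0,0,-1],[0.6,0.3,1,0,0,0,-1],[0.6,0.5,1,0,0,0,-1],[0.6,0.8,1,0,0,0,-1],[0.6,1,1,0,0,0,-1]],
])

```text
time_s: 0.95
ee_pos: [0.2904, -0.5059, 0.423]
orientation: [[0.272, -0.962, -0.001], [-0.962, -0.272, 0.001], [-0.001, 0.0, -1.0]]
ft_force: [0.2, 0.3, -0.4]
finger_gap: 0.088
```

Request:
apply_moves([
  [[0.4,1,1,0,0,1,-1],[0.4,1,0.5,0,0,1,-1],[0.4,1,0,0,0,1,-1],[0.3,1,0,0,0,1,-1],[0.3,1,0,0,0,1,-1],[0.3,1,0,0,0,1,-1],[0.2,1,0,0,0,1,-1],[0,1,0,0,0,1,-1]],
])

```text
time_s: 1.75
ee_pos: [0.3481, -0.3051, 0.4598]
orientation: [[0.985, -0.171, -0.0], [-0.171, -0.985, 0.001], [-0.0, -0.0, -1.0]]
ft_force: [0.8, -0.1, -0.2]
finger_gap: 0.0877
```

```bash
python3 - <<'E'
from h import *
s=observe();print(s['time_s'],s['q'],s['ee_pos'],s['orientation'],s['ft_force'])
E
```

```text
1.75 [ 0.90315217  0.03159542 -0.29607622  1.53685896  0.00897452  1.57513658
  0.4358349 ] [ 0.34806677 -0.30505762  0.45975426] [[ 9.85344539e-01 -1.70575495e-01 -3.74402853e-04]
 [-1.70575276e-01 -9.85344491e-01  5.55699158e-04]
 [-4.63704448e-04 -4.83691261e-04 -9.99999776e-01]] [ 0.78396868 -0.13862005 -0.23470187]
```

Request:
apply_moves([
  [[0.2,1,0,0,0,1,-1],[0.2,1,0,0,0,0.25,-1],[0.2,1,0,0,0,0,-1],[0.2,1,0,0,0,0,-1],[0.2,1,0,0,0,0,-1],[0.2,1,0,0,0,0,-1],[0.2,1,0,0,0,0,-1],[0.2,1,0,0,0,0,-1]],
])

```text
time_s: 2.55
ee_pos: [0.3877, -0.1048, 0.4601]
orientation: [[1.0, -0.006, 0.0], [-0.006, -1.0, -0.0], [0.0, 0.0, -1.0]]
ft_force: [0.3, -0.2, -0.4]
finger_gap: 0.0879
```

Request:
apply_moves([
  [[0.2,1,0,0,0,0,-1],[0.2,1,0,0,0,0,-1],[0.2,1,0,0,0,0,-1],[0.2,1,0,0,0,0,-1],[0.2,1,0,0,0,0,-1],[0.2,1,0,0,0,0,-1],[0.2,1,0,0,0,0,-1],[0.2,1,0,0,0,0,-1]],
])

```text
time_s: 3.35
ee_pos: [0.4275, 0.0951, 0.4602]
orientation: [[1.0, -0.006, 0.0], [-0.006, -1.0, -0.0], [0.0, 0.0, -1.0]]
ft_force: [-0.8, -0.7, 0.2]
finger_gap: 0.0878
```

Request:
apply_moves([
  [[0,1,-0.5,0,0,0,-1],[0,1,-0.5,0,0,0,-1],[0,1,-0.5,0,0,0,-1],[0,1,-0.5,0,0,0,-1],[0,0,0,0,0,0,-1],[0,0,0,0,0,0,-1]],
])

```text
time_s: 3.95
ee_pos: [0.4273, 0.1938, 0.41]
orientation: [[1.0, -0.004, -0.001], [-0.004, -1.0, -0.0], [-0.001, 0.0, -1.0]]
ft_force: [-0.2, -1.3, 0.9]
finger_gap: 0.088
```

```bash
python3 - <<'E'
from h import *
s=observe();print(s['time_s'],s['q'],s['ee_pos'],s['ft_force'])
im,K,R,C=save('wrist','w1');print(C)
E
```

```text
3.95 [ 0.32698549  0.11080929 -0.92661015  1.60085827  0.08863132  1.47516583
 -0.60896476] [0.42734501 0.19382803 0.41002024] [-0.23291109 -1.3254483   0.94554338]
[0.4273429  0.27687172 0.57191626]
```

View pics/w1.png

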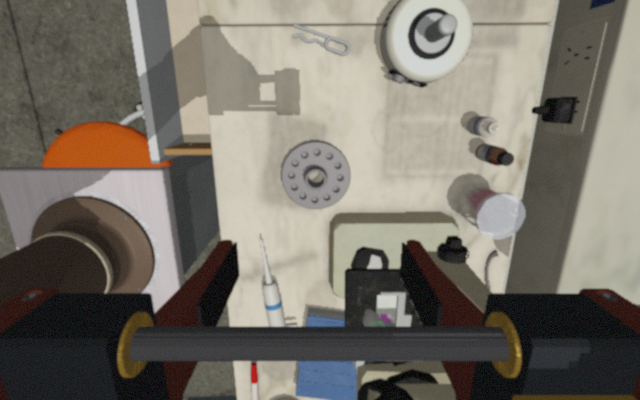

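The wrist view shows the wheel disc centred at about (316,175), the clip with its eye at (335,45) and leg tips near (295,30), and the spindle top near (447,23).

```bash
python3 - <<'E'
from h import *
w=load('w1')
print('wheel disc',ray(*w,315.5,174.5,.014),'edges',ray(*w,281,174,.014),ray(*w,350.5,174,.014))
print('bore',ray(*w,315.5,177,.038))
print('spindle top',ray(*w,447,23,.121),'mixer',ray(*w,429,38,.055))
print('eye',ray(*w,335,45,.005),'tip',ray(*w,293,26,.003))
im=cv2.imread('pics/w1.png')
a=cv2.resize(im[10:70,280:360],None,fx=5,fy=5,interpolation=cv2.INTER_CUBIC)
b=cv2.resize(im[0:90,375:480],None,fx=3.8,fy=3.8,interpolation=cv2.INTER_CUBIC)
c=cv2.resize(im[130:220,270:360],None,fx=3.3,fy=3.3,interpolation=cv2.INTER_CUBIC)
o=np.zeros((600,800,3),np.uint8);o[:300,:400]=a;o[:b.shape[0],400:400+b.shape[1]]=b[:,:400];o[300:300+c.shape[0],:c.shape[1]]=c
cv2.imwrite('pics/c1.png',o)
E
```

```text
wheel disc [0.42096565 0.15454983 0.014     ] edges [0.36165662 0.15565635 0.014     ] [0.48114775 0.15519364 0.014     ]
bore [0.4212107  0.15560464 0.038     ]
spindle top [0.58404574 0.36604644 0.121     ] mixer [0.58359642 0.36015417 0.055     ]
eye [0.45276914 0.35885271 0.005     ] tip [0.38772774 0.38614309 0.003     ]
```

View pics/c1.png

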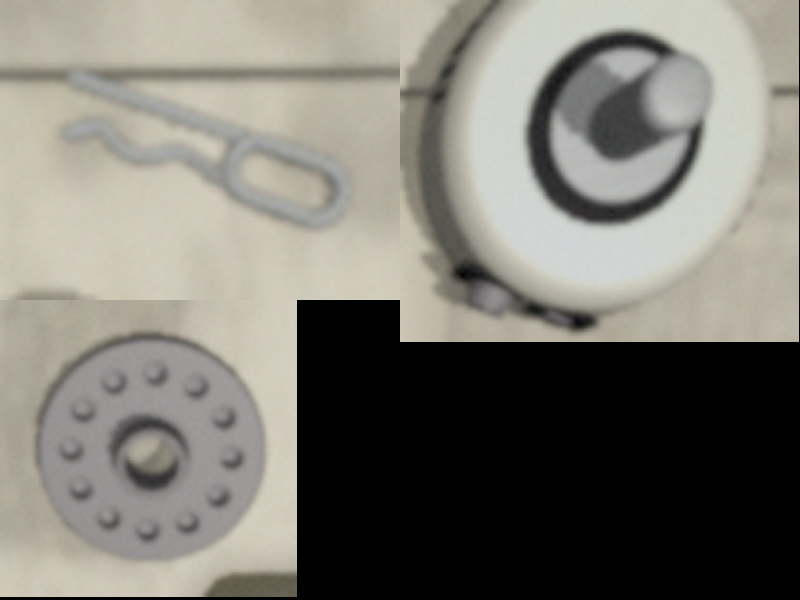

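Request:
apply_moves([
  [[-0.25,-0.5,-1,0,0,0,-1],[0,-0.5,-1,0,0,0,-1],[0,-0.5,-1,0,0,0,-1],[0,0,-1,0,0,0,-1],[0,0,-1,0,0,0,-1],[0,0,-1,0,0,0,-1],[0,0,-1,0,0,0,-1],[0,0,-1,0,0,0,-1]],
])

```text
time_s: 4.8
ee_pos: [0.4222, 0.1547, 0.2098]
orientation: [[1.0, -0.007, 0.001], [-0.007, -1.0, -0.001], [0.001, 0.001, -1.0]]
ft_force: [0.4, -0.5, -0.1]
finger_gap: 0.0876
```

Request:
apply_moves([
  [[0,0,-1,0,0,0,-1],[0,0,-1,0,0,0,-1],[0,0,0,0,0,0,-1],[0,0,0,0,0,0,-1]],
])

```text
time_s: 5.2
ee_pos: [0.4219, 0.1556, 0.1609]
orientation: [[1.0, -0.005, 0.0], [-0.005, -1.0, -0.0], [0.0, 0.0, -1.0]]
ft_force: [-0.2, -0.3, 0.6]
finger_gap: 0.088
```

```bash
python3 - <<'E'
from h import *
s=observe();print(s['time_s'],s['q'],s['ee_pos'],s['ft_force'])
im,K,R,C=save('wrist','w2');print(C)
w=load('w1')
for n,u,v,z in(('eye',337.8,46,.005),('tip',294.5,25,.003),('leg root',327,36.5,.003),('knob',397,67+10,.03),('beaker',497,213,.09)):print(n,ray(*w,u,v,z))
E
```

```text
5.2 [ 0.27775788  0.29577531 -0.86057566  2.03389931  0.27925401  0.93062998
 -0.73554687] [0.42190342 0.15558532 0.16086577] [-0.19443683 -0.25038471  0.59614579]
[0.42187895 0.23860956 0.32277125]
eye [0.4571629  0.35740983 0.005     ]
tip [0.39007951 0.38751935 0.003     ]
leg root [0.44027382 0.37126013 0.003     ]
knob [0.54721844 0.31011301 0.03      ]
beaker [0.70095121 0.10964875 0.09      ]
```

View pics/w2.png

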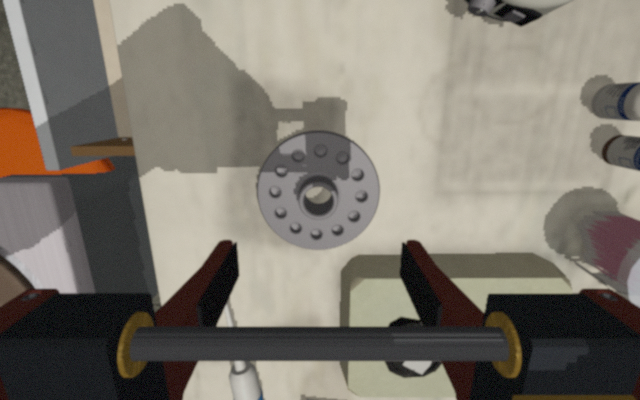

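The closer view shows the wheel disc spanning columns 257–380 and rows 130–249, with the boss bore at about (318,195).

```bash
python3 - <<'E'
from h import *
w=load('w2')
print(ray(*w,318.5,189.5,.014),ray(*w,257,189.5,.014)[0],ray(*w,380,189.5,.014)[0],ray(*w,318.5,130,.014)[1],ray(*w,318.5,249,.014)[1],ray(*w,318,195.5,.038))
E
```

```text
[0.42128439 0.15617317 0.014     ] 0.36193640270187577 0.48065326595799424 0.2124558395398799 0.09331091855134471 [0.42085178 0.15702878 0.038     ]
```

```bash
python3 - <<'E'
from h import *
im=cv2.imread('pics/w2.png');K,R,C=load('w2')
o=cv2.resize(im[120:260,248:390],None,fx=4,fy=4,interpolation=cv2.INTER_CUBIC)
a=np.linspace(0,2*np.pi,200)
for y,col in((.153,(0,255,0)),(.156,(0,0,255))):
  for r,z in((.06,.014),(.018,.038),(.0135,.038)):
    p=np.array([proj(K,R,C,[.4213+r*np.cos(t),y+r*np.sin(t),z]) for t in a]);p=(p-[248,120]+.5)*4
    cv2.polylines(o,[p.astype(np.int32)],True,col,1)
cv2.imwrite('pics/c2.png',o)
E
```

```text
(no output)
```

View pics/c2.png

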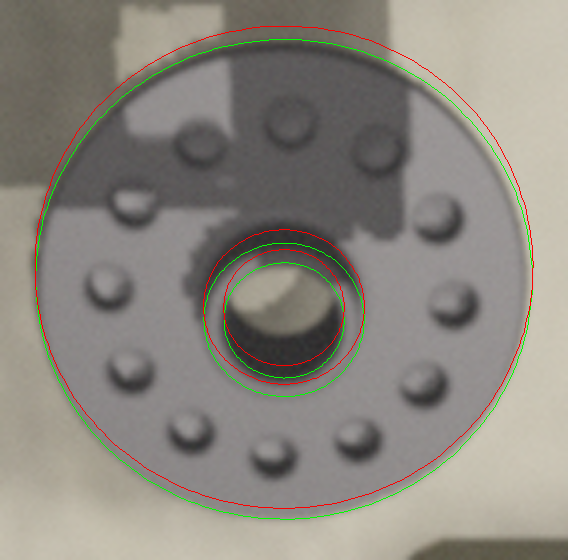

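The green outline (y = 0.153) fits the disc and bore, so I'll descend there and grip.

Request:
apply_moves([
  [[-0.04,-0.1,-1,0,0,0,-1],[0,0,-1,0,0,0,-1],[0,0,-1,0,0,0,-1],[0,0,-1,0,0,0,-1],[0,0,-1,0,0,0,-1],[0,0,-0.72,0,0,0,-1],[0,0,0,0,0,0,1],[0,0,0,0,0,0,1]],
])

```text
time_s: 6.05
ee_pos: [0.4215, 0.1539, 0.0184]
orientation: [[1.0, -0.004, 0.002], [-0.004, -1.0, 0.0], [0.002, -0.0, -1.0]]
ft_force: [1.0, -0.1, 0.4]
finger_gap: 0.0753
```

Request:
apply_moves([
  [[0,0,0,0,0,0,1],[0,0,0,0,0,0,1],[0,0,0,0,0,0,1],[0,0,0,0,0,0,1]],
])

```text
time_s: 6.45
ee_pos: [0.4208, 0.1535, 0.0176]
orientation: [[1.0, -0.004, 0.001], [-0.004, -1.0, 0.0], [0.001, -0.0, -1.0]]
ft_force: [-0.1, 0.2, 0.1]
finger_gap: 0.043
```

Request:
apply_moves([
  [[0,0,0,0,0,0,1],[0,0,0,0,0,0,1],[0,0,1,0,0,0,1],[0,0,1,0,0,0,1],[0,0,1,0,0,0,1],[0.3,0.1,1,0,0,0,1],[0.7,0.3,1,0,0,0,1],[0.7,0.3,1,0,0,0,1]],
])

```text
time_s: 7.25
ee_pos: [0.4628, 0.1708, 0.1679]
orientation: [[1.0, -0.004, -0.001], [-0.004, -1.0, -0.001], [-0.001, 0.001, -1.0]]
ft_force: [1.0, -0.3, -2.9]
finger_gap: 0.0356
```

Request:
apply_moves([
  [[0.8,0.4,0.9,0,0,0,1],[0.8,0.4,0,0,0,0,1],[0.8,0.4,0,0,0,0,1],[0.8,0.4,0,0,0,0,1],[0.8,0.4,0,0,0,0,1],[0.8,0.4,0,0,0,0,1],[0,0,0,0,0,0,1],[0,0,0,0,0,0,1]],
])

```text
time_s: 8.05
ee_pos: [0.5821, 0.2311, 0.1885]
orientation: [[1.0, -0.003, -0.002], [-0.003, -1.0, -0.0], [-0.002, 0.0, -1.0]]
ft_force: [-0.3, -0.1, -3.4]
finger_gap: 0.0359
```

```bash
python3 - <<'E'
from h import *
s=observe();print(s['time_s'],s['q'],s['ee_pos'],s['ft_force'],s['finger_gap'])
im,K,R,C=save('wrist','w3');print(C)
cv2.imwrite('pics/w3b.png',im)
E
```

```text
8.05 [ 0.07267941  0.56204799 -0.77284204  1.59253562  0.41648779  1.16139213
 -0.79527324] [0.58208482 0.23111453 0.18848863] [-0.29471085 -0.09020914 -3.40290976] 0.03591395331463843
[0.58225915 0.31419553 0.35036499]
```

View pics/w3.png

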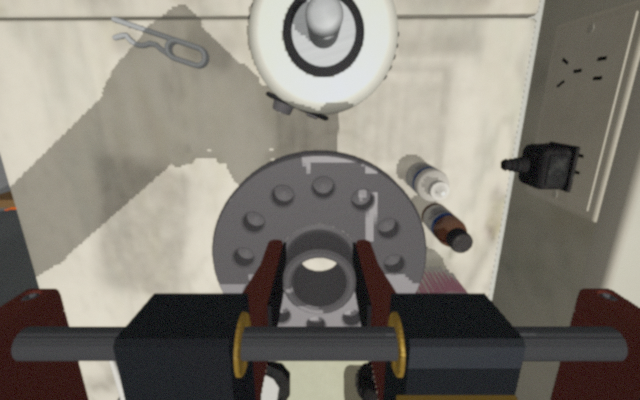

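The wheel is held, with a gap of 35.9 mm. The spindle cap is at about (324,14), the flange around (323,35) and the clip eye at (188,52). I'll fit the circles by gradient.

```bash
cat > fit.py <<'E'
from h import *
from scipy.ndimage import map_coordinates
def score(g,K,R,C,x,y,r,z,a,d=.0008):
    def s(rr):
        P=np.c_[x+rr*np.cos(a),y+rr*np.sin(a),np.full(a.size,z)]
        p=(R.T@(P-C).T);u=K[0,0]*p[0]/p[2]+K[0,2];v=K[1,1]*p[1]/p[2]+K[1,2]
        m=(u>1)&(u<638)&(v>1)&(v<398)
        return map_coordinates(g,[v,u],order=1,mode='nearest'),m
    p,m=s(r+d);q,n=s(r-d);m&=n
    return (p-q)[m].mean() if m.sum()>20 else 0
def fit(f,x0,y0,r,z,sign,arc=(0,360),w=.008):
    im=np.load('pics/'+f+'.npz')['im'];g=cv2.GaussianBlur(cv2.cvtColor(im,cv2.COLOR_BGR2GRAY),(3,3),0).astype(float)
    a=np.radians(np.linspace(*arc,181));gr=np.arange(-w,w+1e-9,.0005)
    S=np.array([[sign*score(g,*load(f),x0+i,y0+j,r,z,a) for j in gr] for i in gr])
    i,j=np.unravel_index(S.argmax(),S.shape);return round(x0+gr[i],4),round(y0+gr[j],4),round(S.max(),1)
E
python3 - <<'E'
from fit import *
print('cap',fit('w3',.584,.362,.012,.121,-1),fit('w3',.584,.362,.012,.121,1))
print('flange',fit('w3',.584,.362,.025,.062,-1,(170,370)))
print('housing',[ (r,z)+fit('w3',.584,.362,r,z,-1,(170,370)) for r,z in((.065,.045),(.065,.04),(.065,.03),(.065,.02))])
print('wheel held',[fit('w3',.582,.231,.06,.014+h,s,(20,160)) for h in(.1715,) for s in(1,-1)])
print('wheel w2',fit('w2',.421,.154,.06,.014,1),fit('w2',.421,.154,.0135,.038,1),fit('w2',.421,.154,.0135,.038,-1))
print('w1',fit('w1',.584,.362,.012,.121,-1),fit('w1',.584,.362,.025,.062,-1))
E
```

```text
cap (np.float64(0.592), np.float64(0.3595), np.float64(28.0)) (np.float64(0.584), np.float64(0.358), np.float64(26.8))
flange (np.float64(0.585), np.float64(0.365), np.float64(85.6))
housing [(0.065, 0.045, np.float64(0.582), np.float64(0.37), np.float64(15.8)), (0.065, 0.04, np.float64(0.582), np.float64(0.37), np.float64(15.7)), (0.065, 0.03, np.float64(0.5805), np.float64(0.37), np.float64(13.7)), (0.065, 0.02, np.float64(0.5855), np.float64(0.3685), np.float64(15.8))]
wheel held [(np.float64(0.5825), np.float64(0.23), np.float64(53.2)), (np.float64(0.5795), np.float64(0.228), np.float64(9.2))]
wheel w2 (np.float64(0.4205), np.float64(0.1525), np.float64(24.4)) (np.float64(0.421), np.float64(0.151), np.float64(17.0)) (np.float64(0.4175), np.float64(0.155), np.float64(10.0))
w1 (np.float64(0.579), np.float64(0.354), np.float64(8.9)) (np.float64(0.5855), np.float64(0.3655), np.float64(36.8))
```

Request:
apply_moves([
  [[0.11,0.9,0,0,0,0,1],[0,0.9,0,0,0,0,1],[0,0.9,0,0,0,0,1],[0,0.9,0,0,0,0,1],[0,0.9,0,0,0,0,1],[0,0.9,0,0,0,0,1],[0,0,-0.8,0,0,0,1],[0,0,-0.7,0,0,0,1]],
])

```text
time_s: 8.9
ee_pos: [0.5847, 0.3664, 0.1516]
orientation: [[1.0, -0.002, 0.0], [-0.002, -1.0, -0.0], [0.0, 0.0, -1.0]]
ft_force: [-0.9, -0.1, -3.1]
finger_gap: 0.0356
```

Request:
apply_moves([
  [[0,0,0,0,0,0,1],[0,0,0,0,0,0,1]],
])

```text
time_s: 9.1
ee_pos: [0.5857, 0.3647, 0.1517]
orientation: [[1.0, -0.005, -0.001], [-0.005, -1.0, -0.001], [-0.001, 0.001, -1.0]]
ft_force: [0.3, -0.9, -2.8]
finger_gap: 0.0353
```

```bash
python3 - <<'E'
from h import *
s=observe();print(s['time_s'],s['q'],s['ee_pos'],s['ft_force'])
E
```

```text
9.1 [-0.17567336  0.6945132  -0.73206097  1.45867828  0.48240931  1.17493553
 -0.98454776] [0.5857117  0.36471785 0.15169448] [ 0.26975477 -0.88136918 -2.8389349 ]
```

Request:
apply_moves([
  [[0,0,-0.25,0,0,0,1],[0,0,-0.25,0,0,0,1],[0,0,-0.15,0,0,0,1],[0,0,-0.1,0,0,0,1],[0,0,0,0,0,0,1]],
])

```text
time_s: 9.6
ee_pos: [0.5855, 0.3661, 0.133]
orientation: [[1.0, -0.003, -0.0], [-0.003, -1.0, -0.0], [-0.0, 0.0, -1.0]]
ft_force: [0.2, 1.1, -2.4]
finger_gap: 0.0357
```

Request:
apply_moves([
  [[0,0,-0.15,0,0,0,1],[0,0,-0.15,0,0,0,1],[0,0,0,0,0,0,1]],
])

```text
time_s: 9.9
ee_pos: [0.5855, 0.366, 0.1252]
orientation: [[1.0, -0.003, -0.001], [-0.003, -1.0, -0.0], [-0.001, 0.0, -1.0]]
ft_force: [0.4, 0.7, -2.7]
finger_gap: 0.0356
```

Request:
apply_moves([
  [[0,0,-0.4,0,0,0,1],[0,0,-0.4,0,0,0,1],[0,0,-0.4,0,0,0,1],[0,0,-0.4,0,0,0,1],[0,0,-0.1,0,0,0,1],[0,0,0,0,0,0,1]],
])

```text
time_s: 10.5
ee_pos: [0.5853, 0.3661, 0.0826]
orientation: [[1.0, -0.003, -0.001], [-0.003, -1.0, -0.0], [-0.001, 0.0, -1.0]]
ft_force: [0.2, 0.5, -3.7]
finger_gap: 0.0354
```

Request:
apply_moves([
  [[0,0,-0.06,0,0,0,1],[0,0,-0.06,0,0,0,1],[0,0,0,0,0,0,1]],
])

```text
time_s: 10.8
ee_pos: [0.5858, 0.3661, 0.0805]
orientation: [[1.0, -0.003, 0.0], [-0.003, -1.0, 0.0], [0.0, -0.0, -1.0]]
ft_force: [0.2, 0.8, -3.8]
finger_gap: 0.0356
```

Request:
apply_moves([
  [[0,0,0,0,0,0,-1],[0,0,0,0,0,0,-1],[0,0,0,0,0,0,-1],[0,0,0,0,0,0,-1],[0,0,0,0,0,0,-1],[0,0,0,0,0,0,-1],[0,0,0,0,0,0,-1]],
])

```text
time_s: 11.5
ee_pos: [0.5857, 0.3661, 0.0804]
orientation: [[1.0, -0.003, 0.0], [-0.003, -1.0, -0.0], [0.0, 0.0, -1.0]]
ft_force: [-0.3, 0.1, -1.2]
finger_gap: 0.0869
```

Request:
apply_moves([
  [[0,0,0.5,0,0,0,-1],[0,0,0.9,0,0,0,-1],[0,0,1,0,0,0,-1],[0,0,1,0,0,-1,-1],[0,0,0.6,0,0,-1,-1],[0,0,0,0,0,-1,-1],[0,0,0,0,0,-1,-1],[0,0,0,0,0,-1,-1]],
])

```text
time_s: 12.3
ee_pos: [0.5857, 0.3664, 0.1818]
orientation: [[0.76, -0.65, 0.001], [-0.65, -0.76, 0.001], [0.0, -0.001, -1.0]]
ft_force: [0.3, -0.3, 0.9]
finger_gap: 0.0876
```

```bash
python3 - <<'E'
from h import *
from scipy.spatial.transform import Rotation as Ro
s=observe();print(s['time_s'],s['q'],s['ee_pos'],s['ft_force'],s['finger_gap'])
c=read_camera('wrist');M=np.array(c['mount']);print(M.round(3))
im=c['image'];cv2.imwrite('pics/w4.png',im)
K=np.array([[c['fx'],0,c['cx']],[0,c['fy'],c['cy']],[0,0,1.]])
ax=np.array([-.766,.643,0]);Rt=np.array(s['orientation'])
S=np.array([.585,.365,.108])
for deg in(20,28,36):
  R1=Ro.from_rotvec(ax*np.radians(deg)).as_matrix()@Rt
  Rc=R1@M[:3,:3]
  for row in(90,140):
    d=Rc@np.linalg.inv(K)@[320,row,1];d/=np.linalg.norm(d)
    Cc=S-.2*d; tcp=Cc-R1@M[:3,3]
    print(deg,row,'cam',Cc.round(3),'tcp',tcp.round(3),'shift',((tcp-s['ee_pos'])/.025).round(2),'elev',np.degrees(np.arcsin(-d[2])).round())
E
```

```text
12.3 [-0.25971845  0.62669948 -0.58783687  1.43493183  0.35854787  1.18640798
 -1.60094818] [0.58572663 0.36641743 0.18182285] [ 0.29198732 -0.33607376  0.8893207 ] 0.08755801694642522
[[ 1.    -0.     0.    -0.001]
 [ 0.     0.955  0.297 -0.083]
 [-0.    -0.297  0.955 -0.162]
 [ 0.     0.     0.     1.   ]]
20 90 cam [0.625 0.414 0.298] tcp [0.54  0.312 0.174] shift [-1.84 -2.18 -0.32] elev 72.0
20 140 cam [0.642 0.433 0.287] tcp [0.557 0.332 0.163] shift [-1.16 -1.39 -0.75] elev 64.0
28 90 cam [0.642 0.433 0.287] tcp [0.546 0.319 0.183] shift [-1.59 -1.88  0.04] elev 64.0
28 140 cam [0.657 0.452 0.273] tcp [0.562 0.338 0.169] shift [-0.96 -1.14 -0.53] elev 56.0
36 90 cam [0.657 0.452 0.273] tcp [0.553 0.328 0.19 ] shift [-1.3  -1.55  0.35] elev 56.0
36 140 cam [0.671 0.469 0.256] tcp [0.567 0.345 0.173] shift [-0.73 -0.88 -0.35] elev 48.0
```

Request:
apply_moves([
  [[-0.2,-0.2,0.2,-0.76,0.64,0,-1],[-0.15,-0.2,0,-0.76,0.64,0,-1],[-0.15,-0.2,0,-0.76,0.64,0,-1],[-0.15,-0.2,-0.25,-0.76,0.64,0,-1],[-0.08,-0.08,-0.3,-0.38,0.32,0,-1],[0,0,0,0,0,0,-1],[0,0,0,0,0,0,-1]],
])

```text
time_s: 13.05
ee_pos: [0.5641, 0.3416, 0.1674]
orientation: [[0.766, -0.526, -0.369], [-0.643, -0.633, -0.431], [-0.006, 0.567, -0.824]]
ft_force: [-0.2, -0.2, 0.9]
finger_gap: 0.0878
```

```bash
python3 - <<'E'
from h import *
s=observe();print(s['time_s'],s['q'],s['ee_pos'],s['ft_force'])
im,K,R,C=save('wrist','w5')
u,v=proj(K,R,C,[.585,.365,.108]);print(u,v,C)
u=int(u);v=int(v);x0,y0=max(u-60,0),max(v-60,0)
o=cv2.resize(im[y0:y0+100,x0:x0+120],None,fx=6,fy=6,interpolation=cv2.INTER_CUBIC)
o=np.clip(o.astype(float)*1.4,0,255).astype(np.uint8)
a=np.radians(np.arange(0,360,2))
for z,c in((.108,(0,255,0)),(.121,(255,255,0)),(.1,(0,160,0))):
  p=np.array([proj(K,R,C,[.585+.012*np.cos(t),.365+.012*np.sin(t),z]) for t in a]);cv2.polylines(o,[((p-[x0,y0]+.5)*6).astype(np.int32)],True,c,1)
for d in(0,30,50,70,90):
  p=proj(K,R,C,[.585+.012*np.cos(np.radians(d)),.365+.012*np.sin(np.radians(d)),.108]);q=((p-[x0,y0]+.5)*6).astype(int);cv2.circle(o,tuple(int(k) for k in q),2,(0,0,255),-1);print(d,q)
cv2.imwrite('pics/c5.png',o)
print(x0,y0)
E
```

```text
13.05 [-0.62354322  0.92463295 -0.12003003  0.96657868  0.18100297  1.85338491
 -1.42473082] [0.56411459 0.34163977 0.16741432] [-0.17511933 -0.22519164  0.91136435]
322.8833655400721 141.90782246746045 [0.66664866 0.46440992 0.25412774]
0 [467 305]
30 [414 275]
50 [369 268]
70 [324 274]
90 [286 292]
262 81
```

View pics/c5.png

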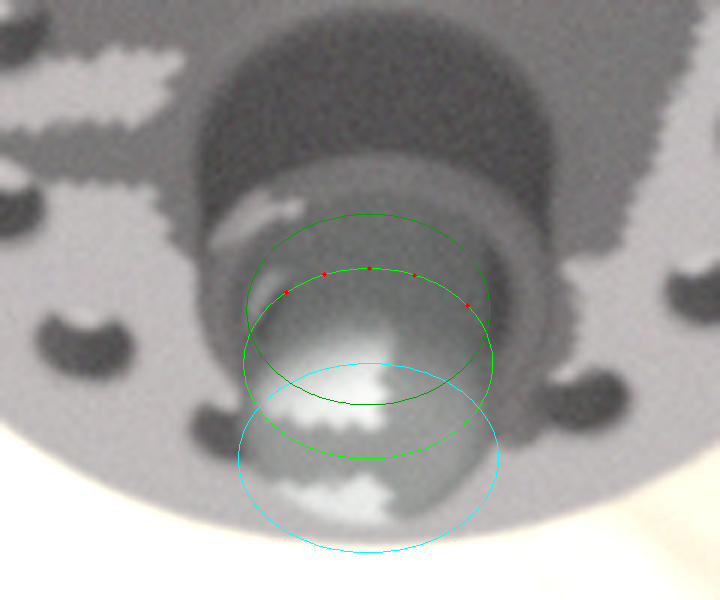

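```bash
python3 - <<'E'
from h import *
im=cv2.imread('pics/w5.png')
def enh(a,f,lo,hi):
    a=cv2.GaussianBlur(a,(3,3),0).astype(float);a=np.clip((a-lo)/(hi-lo)*255,0,255).astype(np.uint8)
    return cv2.resize(a,None,fx=f,fy=f,interpolation=cv2.INTER_CUBIC)
a=enh(im[95:175,290:365],7.4,30,140)   # 555x592
o=np.zeros((600,800,3),np.uint8);o[:a.shape[0],:a.shape[1]]=a
sd=cv2.imread('pics/side1.png');b=enh(sd[220:282,212:274],4,20,240);o[:b.shape[0],556:556+244]=b[:,:244]
w=cv2.imread('pics/w3.png');c=enh(w[0:120,245:400],1.57,0,220);o[260:260+c.shape[0],556:556+c.shape[1]]=c
t=cv2.imread('pics/w5.png');d=cv2.resize(t,None,fx=.22,fy=.22);
cv2.imwrite('pics/c6.png',o);print(a.shape,c.shape)
E
```

```text
(592, 555, 3) (188, 243, 3)
```

View pics/c6.png

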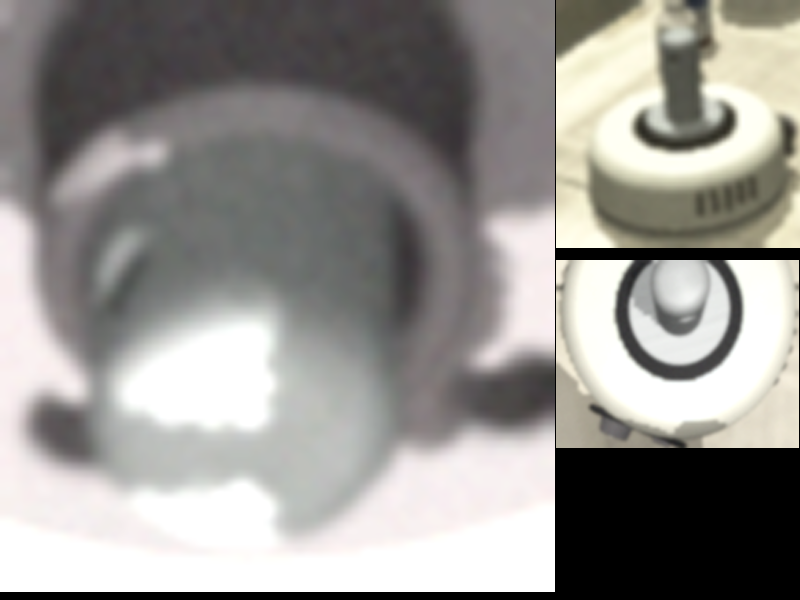

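The enhanced crop shows a lit countersink at the spindle's left edge in the tilted view, at az ~100–110°. In the w3 crop a slot shows near (326,38), on the –y face. I'll check both numerically.

```bash
python3 - <<'E'
from h import *
g=cv2.cvtColor(cv2.imread('pics/w3.png'),cv2.COLOR_BGR2GRAY)
print('    ',*range(306,344))
for r in range(22,50): print(r,*g[r,306:344])
w=load('w3')
for az in range(240,321,10):
  a=np.radians(az);print(az,*[proj(*w,[.585+.012*np.cos(a),.365+.012*np.sin(a),z]).round(1) for z in(.121,.112,.108,.104,.075)])
E
```

```text
306 307 308 309 310 311 312 313 314 315 316 317 318 319 320 321 322 323 324 325 326 327 328 329 330 331 332 333 334 335 336 337 338 339 340 341 342 343
22 121 116 128 143 154 161 173 178 185 188 189 191 192 194 197 198 201 202 206 207 209 210 212 211 210 211 210 209 204 198 189 180 169 159 148 154 180 196
23 121 111 119 136 150 160 169 177 184 189 189 193 193 195 198 200 201 205 207 207 211 211 213 212 212 211 212 205 200 192 184 173 162 153 145 162 185 198
24 122 107 117 132 145 156 165 173 179 185 190 192 194 196 198 201 202 203 206 207 208 210 212 212 212 212 208 202 196 187 178 167 157 147 148 170 194 201
25 125 107 107 121 139 151 159 167 177 181 186 192 194 197 200 201 202 204 205 208 210 209 211 212 211 208 204 197 187 178 170 160 148 142 147 178 198 202
26 126 108 101 113 130 144 154 161 171 175 182 188 191 194 197 200 202 203 206 207 207 209 210 208 205 202 196 188 182 172 163 152 140 130 152 184 199 202
27 134 113 93 103 118 134 147 155 164 168 175 182 184 189 194 196 200 202 204 204 205 205 205 202 199 195 189 182 174 166 156 144 128 126 158 188 200 203
28 135 118 89 91 10
[... 3109 characters left out ...]
06 204 206 206 204 203 203 201 202
240 [314.1  32.3] [314.3  35. ] [314.4  36.1] [314.5  37.2] [315.   44.1]
250 [317.1  33.8] [317.2  36.5] [317.3  37.6] [317.3  38.6] [317.5  45.4]
260 [320.4  34.8] [320.3  37.4] [320.3  38.5] [320.3  39.5] [320.2  46.2]
270 [323.7  35.1] [323.5  37.7] [323.4  38.8] [323.4  39.8] [322.9  46.4]
280 [327.   34.8] [326.7  37.4] [326.6  38.4] [326.5  39.5] [325.7  46.2]
290 [330.2  33.8] [329.8  36.4] [329.6  37.5] [329.4  38.6] [328.3  45.4]
300 [333.3  32.2] [332.7  34.9] [332.5  36.1] [332.3  37.1] [330.9  44.1]
310 [336.   30.1] [335.4  32.9] [335.1  34. ] [334.8  35.2] [333.1  42.3]
320 [338.4  27.4] [337.7  30.3] [337.4  31.6] [337.   32.7] [335.1  40.2]
```

Request:
apply_moves([
  [[0,0,0.6,0.76,-0.64,0,-1],[0,0,0.6,0.76,-0.64,0,-1],[-0.2,0,0.6,0.76,-0.64,0,-1],[-0.5,0,0,0.76,-0.64,0,-1],[-0.6,0,0,0.38,-0.32,0,-1]],
])

```text
time_s: 13.6
ee_pos: [0.5314, 0.3411, 0.2169]
orientation: [[0.768, -0.64, 0.019], [-0.64, -0.768, 0.027], [-0.003, -0.033, -0.999]]
ft_force: [0.7, -0.1, -0.1]
finger_gap: 0.0879
```

Request:
apply_moves([
  [[-0.5,0,0,0,0,1,-1],[-0.5,0,0,0,0,1,-1],[-0.5,0.1,0,0,0,1,-1],[-0.5,0.1,0,0,0,1,-1],[-0.5,0.1,0,0,0,1,-1],[-0.5,0.1,0,0,0,1,-1],[0,0.1,0,0,0,1,-1],[0,0.1,0,0,0,1,-1]],
])

```text
time_s: 14.4
ee_pos: [0.4559, 0.3573, 0.2151]
orientation: [[0.909, 0.417, -0.009], [0.417, -0.908, 0.02], [-0.0, -0.022, -1.0]]
ft_force: [1.2, 0.4, -0.1]
finger_gap: 0.0877
```

Request:
apply_moves([
  [[0,0,-0.4,0,0,1,-1],[0,0,-0.4,0,0,1,-1],[0,0,-0.4,0,0,1,-1],[0,0,-0.4,0,0,1,-1],[0,0,-0.4,0,0,1,-1],[0,0,-0.4,0,0,1,-1],[0,0,0,0,0,0,-1],[0,0,0,0,0,0,-1]],
])

```text
time_s: 15.2
ee_pos: [0.457, 0.3567, 0.154]
orientation: [[0.31, 0.951, -0.019], [0.951, -0.31, 0.004], [-0.003, -0.02, -1.0]]
ft_force: [0.2, -0.2, 0.4]
finger_gap: 0.0877
```

```bash
python3 - <<'E'
from h import *
from scipy.spatial.transform import Rotation as Ro
s=observe();print(s['time_s'],np.round(s['q'],3),s['ee_pos'],s['ft_force'])
R=np.array(s['orientation']);print(R.round(4));a=np.arctan2(R[1,0],R[0,0]);print(np.degrees(a))
z=R[:,2];ax=np.cross(z,[0,0,-1]);print('fix rotvec units',np.degrees(ax)/8)
im,K,R,C=save('wrist','w6');print(C)
w3=load('w3')
print('w3 eye',ray(*w3,188,52,.005),'tip',ray(*w3,113,20,.003))
u,v=proj(K,R,C,[.457,.357,.005]);print('eye px',u,v)
x0,y0=int(u)-130,max(int(v)-110,0)
o=cv2.resize(im[y0:y0+170,x0:x0+200],None,fx=3.5,fy=3.5,interpolation=cv2.INTER_CUBIC);cv2.imwrite('pics/c7.png',o);print(x0,y0)
E
```

```text
15.2 [-0.262  0.491 -0.643  1.742  0.316  1.029  0.239] [0.45703434 0.35665701 0.15402271] [ 0.23778704 -0.17977867  0.39939129]
[[ 0.3099  0.9506 -0.0194]
 [ 0.9508 -0.3098  0.0035]
 [-0.0027 -0.0195 -0.9998]]
71.94970868011025
fix rotvec units [-0.02523764 -0.13875778 -0.        ]
[0.38164535 0.38240837 0.31750477]
w3 eye [0.45645101 0.35840409 0.005     ] tip [0.38859384 0.38642764 0.003     ]
eye px 318.6085719424541 191.58797684880136
188 81
```

View pics/c7.png

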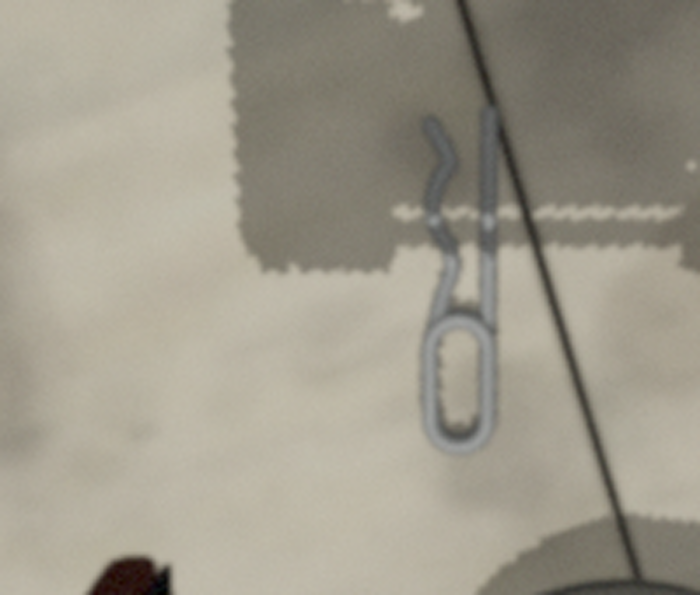

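The clip is seen plainly: eye centre at (319,190), straight leg vertical in the image with its tip at (328,111).

```bash
python3 - <<'E'
from h import *
w=load('w6');e=ray(*w,319.1,189.9,.005);t=ray(*w,327.7,111.3,.003);r=ray(*w,327.4,172.5,.003)
print(e,t,r,np.linalg.norm((t-e)[:2]),np.degrees(np.arctan2(*(t-r)[[1,0]])),np.degrees(np.arctan2(*(t-e)[[1,0]]))+6.1)
E
```

```text
[0.45553835 0.35797981 0.005     ] [0.38794559 0.38829213 0.003     ] [0.4420622  0.37078693 0.003     ] 0.07407845247928761 162.07506425670368 161.9459100113455
```

Request:
apply_moves([
  [[-0.06,0.05,-1,-0.025,-0.139,0,-1],[0,0,-1,0,0,0,-1],[0,0,-1,0,0,0,-1],[0,0,-1,0,0,0,-1],[0,0,-0.8,0,0,0,-1],[0,0,-0.6,0,0,0,-1],[0,0,-0.35,0,0,0,-1],[0,0,0,0,0,0,-1]],
])

```text
time_s: 16.05
ee_pos: [0.4553, 0.3572, 0.0078]
orientation: [[0.308, 0.951, -0.003], [0.951, -0.308, -0.003], [-0.003, -0.002, -1.0]]
ft_force: [-0.1, -0.1, 0.2]
finger_gap: 0.0876
```

```bash
python3 - <<'E'
from h import *
s=observe();print(s['time_s'],np.round(s['q'],3),s['ee_pos'],s['ft_force']);print(np.round(s['orientation'],4))
E
```

```text
16.05 [-0.358  0.666 -0.535  1.855  0.477  0.755  0.103] [0.45531729 0.35722733 0.00777196] [-0.0714957  -0.10090226  0.15277022]
[[ 0.308   0.9514 -0.0028]
 [ 0.9514 -0.308  -0.0026]
 [-0.0033 -0.0019 -1.    ]]
```

Request:
apply_moves([
  [[0,0,-0.18,0,0,0,-1],[0,0,0,0,0,0,1],[0,0,0,0,0,0,1],[0,0,0,0,0,0,1],[0,0,0,0,0,0,1],[0,0,0,0,0,0,1],[0,0,0,0,0,0,1],[0,0,0,0,0,0,1]],
])

```text
time_s: 16.85
ee_pos: [0.4556, 0.3572, 0.0036]
orientation: [[0.308, 0.952, -0.002], [0.952, -0.308, -0.002], [-0.003, -0.001, -1.0]]
ft_force: [-0.1, 0.2, 0.5]
finger_gap: 0.0355
```

Request:
apply_moves([
  [[0,0,0,0,0,0,1],[0,0,0,0,0,0,1],[0,0,0,0,0,0,1],[0,0,0,0,0,0,1]],
])

```text
time_s: 17.25
ee_pos: [0.4556, 0.3572, 0.0036]
orientation: [[0.307, 0.952, -0.002], [0.952, -0.307, -0.002], [-0.003, -0.001, -1.0]]
ft_force: [-0.4, -0.2, -0.1]
finger_gap: 0.0205
```

Request:
apply_moves([
  [[0,0,0.5,0,0,0,1],[0,0,1,0,0,0,1],[0,0,1,0,0,0,1],[0,0,1,0,0,0,1],[0,0,1,0,0,0,1],[0,0,1,0,0,0,1],[0,-0.3,1,0,0,-0.5,1],[0.4,-0.6,0.5,0,0,-0.8,1]],
])

```text
time_s: 18.05
ee_pos: [0.4646, 0.3368, 0.1819]
orientation: [[0.474, 0.881, -0.001], [0.881, -0.474, 0.001], [0.001, -0.001, -1.0]]
ft_force: [1.0, -0.3, -1.9]
finger_gap: 0.02
```

Request:
apply_moves([
  [[0.8,-0.6,0,0,0,-0.825,1],[0.8,-0.6,0,0,0,-1,1],[0.8,-0.6,0,0,0,-1,1],[0.8,-0.6,0,0,0,-1,1],[0.8,-0.4,0,0,0,-1,1],[0.8,0,0,0,0,-1,1],[0.7,0,0,0,0,0,1],[0,0,0,0,0,0,1]],
])

```text
time_s: 18.85
ee_pos: [0.6047, 0.2641, 0.1791]
orientation: [[0.966, 0.259, -0.002], [0.259, -0.966, 0.001], [-0.002, -0.002, -1.0]]
ft_force: [-0.1, -0.0, -0.8]
finger_gap: 0.0204
```

```bash
cat > st.py <<'E'
from h import *
s=observe();print(s['time_s'],np.round(s['q'],3),np.round(s['ee_pos'],4),np.round(s['ft_force'],2),np.round(s['ft_torque'],3),s['finger_gap'])
R=np.array(s['orientation']);a=np.degrees(np.arctan2(R[1,0],R[0,0]));print('heading',a+90,'z',R[:,2].round(4),'tiltfix units',(np.degrees(np.cross(R[:,2],[0,0,-1]))/8).round(3))
h=np.radians(a+90);hv=np.array([np.cos(h),np.sin(h)]);nv=np.array([hv[1],-hv[0]])
S=np.array([.585,.365]);leg=np.array(s['ee_pos'][:2])+.008*nv
d=S-leg;print('seat short',(d@hv-.048).round(4),'lateral err to -y_clip',(d@nv).round(4),'z err',.1091-s['ee_pos'][2],'hv units/mm',(hv/25).round(4),'nv',nv.round(3))
E
python3 st.py
```

```text
18.85 [-0.233  0.537 -0.37   1.533  0.206  1.112 -0.386] [0.6047 0.2641 0.1791] [-0.08 -0.03 -0.76] [-0.072 -0.073 -0.011] 0.020354086749197555
heading 105.0077749813078 z [-0.0022  0.0011 -1.    ] tiltfix units [-0.008 -0.016 -0.   ]
seat short 0.0545 lateral err to -y_clip -0.0009 z err -0.06996669828139848 hv units/mm [-0.0104  0.0386] nv [0.966 0.259]
```

Request:
apply_moves([
  [[-0.03,-0.01,-0.8,0,0,0,1],[0,0,-1,0,0,0,1],[0,0,-0.7,0,0,0,1],[0,0,-0.3,0,0,0,1],[0,0,0,0,0,0,1],[0,0,0,0,0,0,1]],
])

```text
time_s: 19.45
ee_pos: [0.6024, 0.2649, 0.1097]
orientation: [[0.965, 0.261, -0.002], [0.261, -0.965, 0.001], [-0.002, -0.002, -1.0]]
ft_force: [-0.8, 0.1, -0.7]
finger_gap: 0.02
```

```bash
python3 st.py; python3 - <<'E'
from h import *
im,K,R,C=save('wrist','w7')
cv2.imwrite('pics/c8.png',cv2.resize(im[0:230,200:440],None,fx=2.6,fy=2.6,interpolation=cv2.INTER_CUBIC))
print(proj(K,R,C,[.585,.365,.121]),proj(K,R,C,[.585,.365,.108]))
E
```

```text
19.45 [-0.244  0.602 -0.357  1.601  0.237  0.983 -0.412] [0.6024 0.2649 0.1097] [-0.8   0.05 -0.72] [-0.019 -0.119 -0.004] 0.020025510286322983
heading 105.11624136771837 z [-0.0023  0.0014 -1.    ] tiltfix units [-0.01  -0.017 -0.   ]
seat short 0.0532 lateral err to -y_clip 0.0013 z err -0.0006156934113380474 hv units/mm [-0.0104  0.0386] nv [0.965 0.261]
[341.09202809  54.79517498] [339.293435    58.56886391]
```

View pics/c8.png

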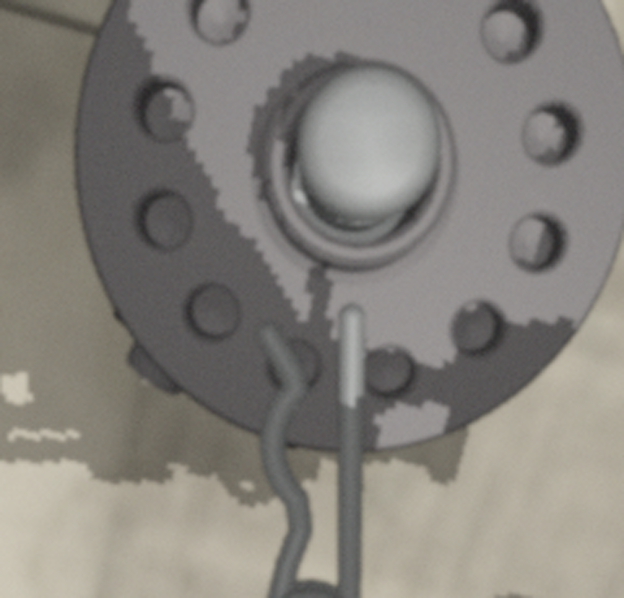

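The view shows the spindle cap at (342,56) px, as predicted. The straight leg's tip is at (335,119), aligned with the spindle, and the bent leg is clear on the left.

```bash
python3 - <<'E'
from h import *
w=load('w7')
h=np.radians(105.1);hv=np.array([np.cos(h),np.sin(h)]);S=np.array([.5855,.3655])
t=ray(*w,335,118,.1085)[:2];b=ray(*w,200+349/2.6,530/2.6,.1085)[:2];nv=np.array([hv[1],-hv[0]])
print(t,b,'leg az',np.degrees(np.arctan2(*(t-b)[::-1])),'lat',(S-t)@nv,'ahead',(S-t)@hv)
print('cap',ray(*w,342.3,55.8,.121))
E
```

```text
[0.59030177 0.3392004 ] [0.60173183 0.29770535] leg az 105.40054407888863 lat 0.002215189608126522 ahead 0.02664242117330303
cap [0.58559746 0.36475994 0.121     ]
```

Request:
apply_moves([
  [[0.06,0.015,-0.02,0,0,0,1],[-0.06,0.23,0,0,0,0,1],[-0.06,0.23,0,0,0,0,1],[0,0,0,0,0,0,1],[0,0,0,0,0,0,1]],
])

```text
time_s: 20.0
ee_pos: [0.6006, 0.2769, 0.1081]
orientation: [[0.965, 0.261, -0.003], [0.261, -0.965, 0.001], [-0.003, -0.002, -1.0]]
ft_force: [-0.5, 0.1, -0.2]
finger_gap: 0.0199
```

```bash
python3 st.py; python3 st.py|tail -1
```

```text
20.0 [-0.263  0.609 -0.356  1.593  0.239  0.986 -0.429] [0.6006 0.2769 0.1081] [-0.46  0.08 -0.2 ] [-0.06  -0.058 -0.043] 0.019885088406045283
heading 105.14338449033747 z [-3.2e-03  8.0e-04 -1.0e+00] tiltfix units [-0.006 -0.023 -0.   ]
seat short 0.0412 lateral err to -y_clip -0.0001 z err 0.0009593892096238787 hv units/mm [-0.0104  0.0386] nv [0.965 0.261]
seat short 0.0412 lateral err to -y_clip -0.0001 z err 0.0009593892096238787 hv units/mm [-0.0104  0.0386] nv [0.965 0.261]
```

Request:
apply_moves([
  [[-0.02,0.077,0,0,0,0,1],[0,0,0,0,0,0,1]],
])

```text
time_s: 20.2
ee_pos: [0.6003, 0.2785, 0.1081]
orientation: [[0.965, 0.261, -0.003], [0.261, -0.965, 0.001], [-0.003, -0.002, -1.0]]
ft_force: [0.4, -0.6, -0.9]
finger_gap: 0.0204
```

Request:
apply_moves([
  [[-0.02,0.077,0,0,0,0,1],[0,0,0,0,0,0,1]],
])

```text
time_s: 20.4
ee_pos: [0.5997, 0.2805, 0.1081]
orientation: [[0.965, 0.261, -0.003], [0.261, -0.965, 0.001], [-0.003, -0.002, -1.0]]
ft_force: [0.0, -0.4, -0.9]
finger_gap: 0.0202
```

Request:
apply_moves([
  [[-0.02,0.077,0,0,0,0,1],[0,0,0,0,0,0,1]],
])

```text
time_s: 20.6
ee_pos: [0.5993, 0.2825, 0.1082]
orientation: [[0.965, 0.261, -0.003], [0.261, -0.965, 0.001], [-0.003, -0.002, -1.0]]
ft_force: [0.5, -0.6, 0.1]
finger_gap: 0.0198
```

```bash
python3 st.py
```

```text
20.6 [-0.272  0.611 -0.356  1.59   0.239  0.987 -0.438] [0.5993 0.2825 0.1082] [ 0.48 -0.57  0.15] [ 0.005 -0.115  0.043] 0.019834673548612028
heading 105.10430589284971 z [-0.003  0.001 -1.   ] tiltfix units [-0.007 -0.022 -0.   ]
seat short 0.0354 lateral err to -y_clip -0.0003 z err 0.0008994399028521283 hv units/mm [-0.0104  0.0386] nv [0.965 0.261]
```

Request:
apply_moves([
  [[0,0,0.03,0,0,0,1],[-0.02,0.077,0,0,0,0,1],[0,0,0,0,0,0,1]],
])

```text
time_s: 20.9
ee_pos: [0.5987, 0.2844, 0.1089]
orientation: [[0.965, 0.261, -0.003], [0.261, -0.965, 0.001], [-0.003, -0.002, -1.0]]
ft_force: [0.2, -0.2, 0.7]
finger_gap: 0.0202
```

Request:
apply_moves([
  [[-0.02,0.077,0,0,0,0,1],[0,0,0,0,0,0,1]],
])

```text
time_s: 21.1
ee_pos: [0.5981, 0.2864, 0.1088]
orientation: [[0.965, 0.261, -0.003], [0.261, -0.965, 0.001], [-0.003, -0.002, -1.0]]
ft_force: [0.5, 0.5, -0.1]
finger_gap: 0.0199
```

```bash
python3 st.py
```

```text
21.1 [-0.277  0.611 -0.357  1.587  0.239  0.989 -0.444] [0.5981 0.2864 0.1088] [ 0.5   0.51 -0.07] [-0.04  -0.06  -0.035] 0.01986119042198538
heading 105.11417069786077 z [-3.3e-03  9.0e-04 -1.0e+00] tiltfix units [-0.006 -0.023 -0.   ]
seat short 0.0314 lateral err to -y_clip -0.0002 z err 0.00025577645645573355 hv units/mm [-0.0104  0.0386] nv [0.965 0.261]
```

Request:
apply_moves([
  [[-0.02,0.077,0,0,0,0,1],[-0.02,0.077,0,0,0,0,1],[0,0,0,0,0,0,1]],
])

```text
time_s: 21.4
ee_pos: [0.5971, 0.2904, 0.1089]
orientation: [[0.965, 0.261, -0.003], [0.261, -0.965, 0.001], [-0.003, -0.002, -1.0]]
ft_force: [-1.2, -0.8, -0.5]
finger_gap: 0.0202
```

Request:
apply_moves([
  [[-0.02,0.077,0,0,0,0,1],[-0.02,0.077,0,0,0,0,1],[0,0,0,0,0,0,1]],
])

```text
time_s: 21.7
ee_pos: [0.5961, 0.2941, 0.1089]
orientation: [[0.965, 0.261, -0.003], [0.261, -0.965, 0.001], [-0.003, -0.002, -1.0]]
ft_force: [-0.5, 0.2, 0.0]
finger_gap: 0.0202
```

```bash
python3 st.py
```

```text
21.7 [-0.29   0.614 -0.357  1.583  0.24   0.991 -0.455] [0.5961 0.2941 0.1089] [-0.49  0.15  0.01] [-0.04  -0.079 -0.019] 0.02016203290038422
heading 105.12177304049531 z [-3.3e-03  8.0e-04 -1.0e+00] tiltfix units [-0.006 -0.024 -0.   ]
seat short 0.0233 lateral err to -y_clip -0.0002 z err 0.00023889189933327948 hv units/mm [-0.0104  0.0386] nv [0.965 0.261]
```

Request:
apply_moves([
  [[-0.02,0.077,0,0,0,0,1],[-0.01,0.039,0,0,0,0,1],[0,0,0,0,0,0,1]],
])

```text
time_s: 22.0
ee_pos: [0.5956, 0.2955, 0.1086]
orientation: [[0.966, 0.26, -0.004], [0.26, -0.966, -0.001], [-0.004, -0.0, -1.0]]
ft_force: [-0.4, -3.9, -0.2]
finger_gap: 0.0203
```

Request:
apply_moves([
  [[-0.01,0.039,0,0,0,0,1],[-0.01,0.039,0,0,0,0,1],[0,0,0,0,0,0,1]],
])

```text
time_s: 22.3
ee_pos: [0.5952, 0.2969, 0.1086]
orientation: [[0.966, 0.259, -0.004], [0.259, -0.966, -0.001], [-0.004, 0.0, -1.0]]
ft_force: [-0.5, -5.8, 0.3]
finger_gap: 0.0201
```

```bash
python3 st.py
```

```text
22.3 [-0.296  0.615 -0.356  1.58   0.241  0.994 -0.462] [0.5952 0.2969 0.1086] [-0.5  -5.79  0.35] [-1.302 -0.012  0.046] 0.020054294220335892
heading 105.04018973686527 z [-0.0036 -0.0015 -1.    ] tiltfix units [ 0.01  -0.026  0.   ]
seat short 0.0204 lateral err to -y_clip -0.0002 z err 0.0005409389082749738 hv units/mm [-0.0104  0.0386] nv [0.966 0.259]
```

Request:
apply_moves([
  [[-0.01,0.039,0,0,0,0,1],[-0.01,0.039,0,0,0,0,1],[0,0,0,0,0,0,1]],
])

```text
time_s: 22.6
ee_pos: [0.5947, 0.2989, 0.1086]
orientation: [[0.966, 0.26, -0.004], [0.259, -0.966, -0.001], [-0.004, 0.0, -1.0]]
ft_force: [-0.9, -4.6, -0.2]
finger_gap: 0.02
```

Request:
apply_moves([
  [[-0.01,0.039,0,0,0,0,1],[-0.01,0.039,0,0,0,0,1],[0,0,0,0,0,0,1]],
])

```text
time_s: 22.9
ee_pos: [0.5942, 0.3008, 0.1086]
orientation: [[0.966, 0.259, -0.004], [0.259, -0.966, -0.002], [-0.004, 0.001, -1.0]]
ft_force: [-0.3, -6.0, 0.5]
finger_gap: 0.02
```

```bash
python3 st.py
```

```text
22.9 [-0.302  0.616 -0.356  1.578  0.242  0.995 -0.468] [0.5942 0.3008 0.1086] [-0.35 -6.    0.52] [-1.333 -0.014  0.096] 0.020020685243366084
heading 105.0369096820884 z [-0.0037 -0.0016 -1.    ] tiltfix units [ 0.011 -0.026  0.   ]
seat short 0.0164 lateral err to -y_clip -0.0002 z err 0.0005337209725564257 hv units/mm [-0.0104  0.0386] nv [0.966 0.259]
```

Riding as expected (~6 N). I'll continue.

Request:
apply_moves([
  [[-0.01,0.039,0,0,0,0,1],[-0.01,0.039,0,0,0,0,1],[0,0,0,0,0,0,1]],
])

```text
time_s: 23.2
ee_pos: [0.5935, 0.3033, 0.1086]
orientation: [[0.966, 0.26, -0.004], [0.26, -0.966, -0.001], [-0.004, -0.0, -1.0]]
ft_force: [-1.0, -4.5, -0.1]
finger_gap: 0.02
```

Request:
apply_moves([
  [[-0.01,0.039,0,0,0,0,1],[-0.01,0.039,0,0,0,0,1],[0,0,0,0,0,0,1]],
])

```text
time_s: 23.5
ee_pos: [0.5929, 0.3055, 0.1086]
orientation: [[0.966, 0.26, -0.004], [0.26, -0.966, -0.001], [-0.004, -0.0, -1.0]]
ft_force: [-1.2, -4.7, 0.1]
finger_gap: 0.0202
```

```bash
python3 st.py
```

```text
23.5 [-0.308  0.618 -0.357  1.575  0.241  0.996 -0.474] [0.5929 0.3055 0.1086] [-1.16 -4.65  0.09] [-1.108  0.211  0.084] 0.020187976730798383
heading 105.07151590917906 z [-3.8e-03 -6.0e-04 -1.0e+00] tiltfix units [ 0.004 -0.027  0.   ]
seat short 0.0115 lateral err to -y_clip -0.0002 z err 0.0004924139552837381 hv units/mm [-0.0104  0.0386] nv [0.966 0.26 ]
```

Request:
apply_moves([
  [[-0.01,0.039,0,0,0,0,1],[-0.01,0.039,0,0,0,0,1],[0,0,0,0,0,0,1]],
])

```text
time_s: 23.8
ee_pos: [0.592, 0.3095, 0.1088]
orientation: [[0.965, 0.261, -0.004], [0.261, -0.965, 0.002], [-0.003, -0.003, -1.0]]
ft_force: [-2.9, -1.4, -1.1]
finger_gap: 0.0202
```

Request:
apply_moves([
  [[-0.01,0.039,0,0,0,0,1],[-0.01,0.039,0,0,0,0,1],[0,0,0,0,0,0,1]],
])

```text
time_s: 24.1
ee_pos: [0.5916, 0.3115, 0.1089]
orientation: [[0.965, 0.261, -0.003], [0.261, -0.965, 0.002], [-0.003, -0.003, -1.0]]
ft_force: [-3.4, 1.3, -0.1]
finger_gap: 0.02
```

```bash
python3 st.py
```

```text
24.1 [-0.315  0.619 -0.358  1.572  0.241  0.996 -0.48 ] [0.5916 0.3115 0.1089] [-3.43  1.31 -0.1 ] [0.044 0.604 0.141] 0.020010920398185944
heading 105.14896543002843 z [-0.0035  0.002  -1.    ] tiltfix units [-0.014 -0.025 -0.   ]
seat short 0.0054 lateral err to -y_clip -0.0003 z err 0.0001725951992094521 hv units/mm [-0.0105  0.0386] nv [0.965 0.261]
```

Request:
apply_moves([
  [[-0.03,0.034,0,0,0,0,1],[-0.01,0.039,0,0,0,0,1],[0,0,0,0,0,0,1]],
])

```text
time_s: 24.4
ee_pos: [0.5911, 0.3124, 0.109]
orientation: [[0.965, 0.26, -0.003], [0.261, -0.965, 0.001], [-0.002, -0.002, -1.0]]
ft_force: [-2.7, -0.2, -0.4]
finger_gap: 0.0201
```

Request:
apply_moves([
  [[-0.01,0.039,0,0,0,0,1],[-0.01,0.039,0,0,0,0,1],[0,0,0,0,0,0,1]],
])

```text
time_s: 24.7
ee_pos: [0.5909, 0.3146, 0.109]
orientation: [[0.965, 0.26, -0.002], [0.26, -0.965, 0.002], [-0.002, -0.002, -1.0]]
ft_force: [-1.2, 1.4, -0.9]
finger_gap: 0.0196
```

```bash
python3 st.py
```

```text
24.7 [-0.321  0.62  -0.358  1.571  0.242  0.996 -0.486] [0.5909 0.3146 0.109 ] [-1.17  1.36 -0.87] [0.048 0.154 0.064] 0.01957699243709776
heading 105.09785642794911 z [-0.0024  0.0016 -1.    ] tiltfix units [-0.011 -0.017 -0.   ]
seat short 0.0022 lateral err to -y_clip -0.0005 z err 5.146896002863888e-05 hv units/mm [-0.0104  0.0386] nv [0.965 0.26 ]
```

Request:
apply_moves([
  [[-0.01,0.039,0,0,0,0,1],[-0.005,0.02,0,0,0,0,1],[0,0,0,0,0,0,1]],
])

```text
time_s: 25.0
ee_pos: [0.5905, 0.3156, 0.109]
orientation: [[0.966, 0.26, -0.002], [0.26, -0.966, 0.001], [-0.002, -0.002, -1.0]]
ft_force: [-0.2, -0.5, -0.6]
finger_gap: 0.0201
```

```bash
python3 st.py
```

```text
25.0 [-0.323  0.621 -0.357  1.57   0.242  0.997 -0.488] [0.5905 0.3156 0.109 ] [-0.2  -0.46 -0.57] [-0.014 -0.057  0.008] 0.02011068132439326
heading 105.08865338327973 z [-0.0025  0.001  -1.    ] tiltfix units [-0.007 -0.018 -0.   ]
seat short 0.0011 lateral err to -y_clip -0.0005 z err 8.81859462905088e-05 hv units/mm [-0.0104  0.0386] nv [0.966 0.26 ]
```

Request:
apply_moves([
  [[-0.01,0.039,0,0,0,0,1],[0,0,0,0,0,0,1],[0,0,0,0,0,0,1]],
])

```text
time_s: 25.3
ee_pos: [0.59, 0.3165, 0.1089]
orientation: [[0.965, 0.26, -0.003], [0.26, -0.965, 0.001], [-0.003, -0.001, -1.0]]
ft_force: [0.1, -0.4, -0.0]
finger_gap: 0.0198
```

```bash
python3 st.py; python3 - <<'E'
from h import *
im,K,R,C=save('wrist','w8')
cv2.imwrite('pics/c9.png',cv2.resize(im[0:260,180:460],None,fx=2.2,fy=2.2,interpolation=cv2.INTER_CUBIC))
E
```

```text
25.3 [-0.325  0.621 -0.358  1.57   0.242  0.997 -0.49 ] [0.59   0.3165 0.1089] [ 0.14 -0.42 -0.05] [-0.064 -0.156  0.022] 0.01981372531789145
heading 105.09870922910987 z [-3.e-03  7.e-04 -1.e+00] tiltfix units [-0.005 -0.022 -0.   ]
seat short 0.0001 lateral err to -y_clip -0.0002 z err 0.0002455662804217995 hv units/mm [-0.0104  0.0386] nv [0.965 0.26 ]
```

Request:
apply_moves([
  [[0,0,0,0,0,0,-0.3],[0,0,0,0,0,0,-0.3],[0,0,0,0,0,0,-0.3],[0,0,0,0,0,0,-0.3],[0,0,0,0,0,0,-0.3],[0,0,0,0,0,0,-0.3]],
])

```text
time_s: 25.95
ee_pos: [0.59, 0.3165, 0.1089]
orientation: [[0.966, 0.26, -0.003], [0.26, -0.966, 0.001], [-0.003, -0.002, -1.0]]
ft_force: [0.2, 0.2, -0.1]
finger_gap: 0.0566
```

Request:
apply_moves([
  [[0,0,0.2,0,0,0,-0.3],[0,0,0.5,0,0,0,-0.3],[0,0,1,0,0,0,-0.3],[0,-0.5,1,0,0,0,-0.3],[0,-0.7,0.5,0,0,0,-0.3],[0,0,0,0,0,0,-0.3],[0,0,0,0,0,0,-0.3]],
])

```text
time_s: 26.65
ee_pos: [0.5901, 0.2855, 0.1887]
orientation: [[0.966, 0.259, -0.003], [0.259, -0.966, 0.0], [-0.003, -0.001, -1.0]]
ft_force: [0.2, -0.2, -0.5]
finger_gap: 0.0567
```

```bash
python3 st.py; python3 - <<'E'
from h import *
im,K,R,C=save('wrist','w9')
u,v=proj(K,R,C,[.588,.345,.108]);print(u,v)
y0=max(int(v)-90,0);x0=int(u)-110
o=cv2.resize(im[y0:y0+180,x0:x0+220],None,fx=3.3,fy=3.3,interpolation=cv2.INTER_CUBIC);cv2.imwrite('pics/c10.png',o);print(x0,y0)
E
```

```text
26.65 [-0.268  0.522 -0.374  1.533  0.201  1.127 -0.422] [0.5901 0.2855 0.1887] [ 0.19 -0.24 -0.53] [-0.027 -0.071  0.022] 0.05667879393243341
heading 105.00216493313546 z [-2.9e-03  4.0e-04 -1.0e+00] tiltfix units [-0.003 -0.021 -0.   ]
seat short 0.0301 lateral err to -y_clip 0.0076 z err -0.07963470381282836 hv units/mm [-0.0104  0.0386] nv [0.966 0.259]
337.65384882538206 136.4097382125227
227 46
```

View pics/c10.png

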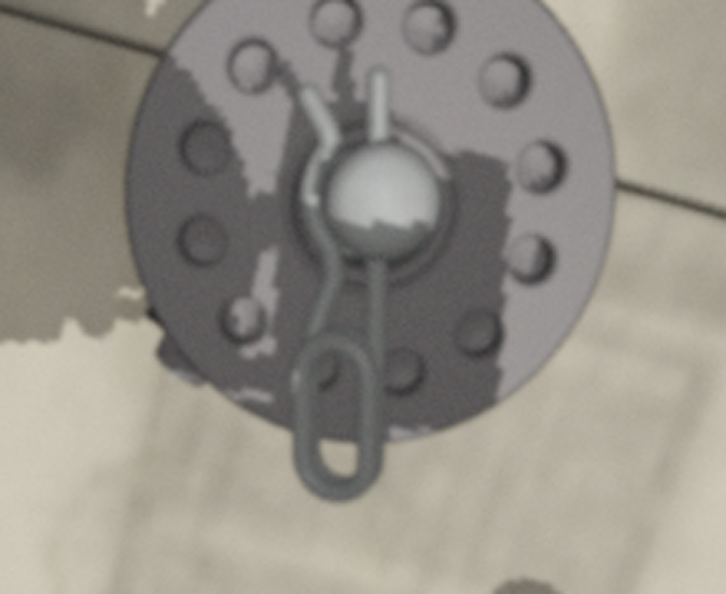

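The straight leg is through with its tip at (342,67), the bent leg is closed round the spindle, and the eye is at (330,172). One numeric check, then I hand in.

```bash
python3 - <<'E'
from h import *
w=load('w9');t=ray(*w,341.5,66.8,.1085);e=ray(*w,329.7,172.4,.1105)
h=np.radians(105.);hv=np.array([np.cos(h),np.sin(h)])
S=np.array([.585,.365]);print('tip',t,'tip past axis (want .0265)',(t[:2]-S)@hv,'eye behind (want .048)',(S-e[:2])@hv,np.linalg.norm((t-e)[:2]))
close_job()
E
```

```text
tip [0.57766575 0.39056455 0.1085    ] tip past axis (want .0265) 0.026591705531477647 eye behind (want .048) 0.04605279177089773 0.07301915852649271
the job is handed in; nothing more can be done
```

The wheel is on the mixer's flange and the R-clip is home in the spindle. I handed the job in at about 26.7 s of the 72 s allowed. `close_job()` reports no verdict, so the points below are my own checks.

- **Wheel:** I set it boss up over the spindle and let go with its underside within about 1 mm of the flange. It slid on without side force. I did not measure its final height or tilt after release; the last view just shows it round the spindle under the clip.
- **Hole:** I estimated from two views that it pointed about 105° in the world frame. The leg went in at that heading with no resistance I could feel.
- **Clip push:** The wrist force stayed at about 6 N or less while the bent leg rode over the spindle, then the clip was drawn in. It was back near 0 N when the clip was home.
- **Last picture:** The straight leg comes out beyond the spindle and the bent leg is closed round it. The tip measures 26.6 mm past the axis, against 26.5 mm nominal.
- **Disagreement:** The eye reads 46.1 mm behind the axis against 48 mm nominal. That is within camera accuracy and inside the 4 mm limit.
- **Fingers and bystanders:** The fingers are open and the gripper is held clear above. My moves kept clear of the bystanders, but I did not measure their positions again at the end.

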